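# Roll the freshly painted housing to the drying lamp

### The arm

A 6-joint arm with a two-finger parallel gripper is mounted at the origin on the work surface. World frame = base frame: x ahead of the robot, y to its left, z up, the work surface at z = 0. Lengths are in m, angles in rad, forces in N, time in s.
With the tool pointing down it reaches from about 0.325 to 1 m from the base axis. Payload 5.1 kg.
Tool frame: the origin (TCP) lies at the very end of the fingers, on their centre line; the grasp point (between the pads) lies 19 mm behind it (tcp_to_grasp is the distance from the TCP to the grasp point, in m); z points along the fingers, y is the line along which they close (so a half turn about z gives the same grasp; the last joint's range is limited). The gripper opens to 85 mm and grips with 20 to 120 N. Pads are 22 mm wide; open, the fingers measure 114 mm over their backs; the gripper's body (76 mm by 85 mm) begins 54 mm behind the grasp point. The pads swing forward as they close: fully open they stand 13 mm farther back than shut.
Start: joints at [1.02, 0.124, 1.65, -0, 1.367, -0.083], TCP at [0.293, 0.58, 0.231] pointing down, gripper open.
Joint ranges: [-2.61, 2.61], [-1.02, 2.33], [0.03, 2.71], [-1.35, 4.49], [0.32, 2.68], [-2.91, 2.91]. Speed limits (rad/s): [2.57, 2.57, 3.14, 3.14, 3.14, 3.14].

### API

Orientations are given as [roll, pitch, yaw] about the fixed x, y, z axes, in that order (R = Rz(yaw) Ry(pitch) Rx(roll)).
In Python, from station import * gives the robot as it stands.
- The arm moves only by the shell command python3 -m jog 'ROWS'. ROWS is JSON, a list of rows, each an object with "travel": the shift along the tool's x, y, z in mm, a list of three; "rot": the turn, a rotation vector about the tool's x, y, z in degrees, a list of three; "fingers": the closure, from 0 (fully open) to 1 (shut). In form: [{"travel": [x, y, z], "rot": [ax, ay, az], "fingers": fingers}, ...]. A call has 1 to 5 rows; each row is the pose to reach, as a shift and turn from the pose commanded when the call began, along the tool's axes at that moment; what a row does not reach only later rows make up. A row lasts 1/10 s, in which the tool goes at most 50 mm and 8.59 degrees, less where a joint would pass 70% of its speed; a pose out of reach is approached as far as the arm can. A call with a gripper value outside its range is refused whole. The fingers move at their own pace and stop on an object; the grip force is fixed at half the most. Time passes only in rows, so rows that repeat a pose let the fingers close. It gives the time, the measured TCP pose, the force, the opening and the grip force at its end, in the units of the state.
- observe(): the state, without advancing time (a new reading comes with each control period).
- get_image(name): name is "scene" or "top" or "wrist"; returns a dict with "image" (384x512x3 uint8, red, green, blue), "fx", "fy", "cx", "cy" (pixels), "k1" (the pictures are not rectified: a ray, as slopes to the right and down, at radius r is drawn at 1 + k1 r^2 times it, then the intrinsics apply), "rvec" (rotation vector, rad) and "tvec" (3), from world to camera coordinates, as OpenCV has them. Camera axes: x right, y down, z forward; pixel columns grow to the right and rows downward; lengths in m; the calibration is good to about 2 mm. A picture is of the moment at which its call begins. There is no depth.
- close_job(): hands the job in; it is judged then, once.
Trained networks look in the newest picture that a camera, given by its name, has taken for a name from the list of things; names that differ only in an ending like _2 or _b are one class to them, and where a whole thing is asked for, a point or a joint stands for the part that bears it (a point fixed in the world has none). Each returns a list of dicts, best first, with "conf" (0 to 1); they miss things now and then, are a little off and sometimes report something else, mostly with a low value. They report only what shows in the picture. A call takes as long as a camera call.
- search_frame(camera, label): "centre" ([x, y, z] in m, in the coordinates of the camera as it stood for that picture, good to about 4 mm: the middle of the surface that is visible of it).
- mark_of(camera, label): "centre" ([x, y, z] in m, in the coordinates of the camera as it stood for that picture, good to about 4 mm: a listed point, or the origin of a listed thing).
The state is a dict: "time": time; "joint_positions": joint angles; "qvel": joint speeds; "effort": joint torques, N m; "eef_pos": TCP position; "orientation": TCP orientation; "contact_force": force on the tool from outside, world axes, zero at the start; "torque": the same for the moment, N m; "finger_gap": finger opening in m; "grip_force": force on a finger pad.
Only numpy, scipy, OpenCV 4.12 (cv2) and the standard library are available. Lean on these libraries where they do the work, as an engineer would, in place of code of your own. Each camera call takes 0.05 s, during which the arm holds its last target. There are 200 camera calls.

### The job

Roll the trolley with the freshly painted gearbox housing along its track from the left end to the drying lamp: push it with the fingertips against its two spring buffers only, catch and brake it on the other buffer before it runs on, and leave it standing still and untouched with its red pointers at the yellow mark. It is heavy and runs almost without friction, so push and catch it softly, without gripping or knocking it; it must not strike either red end stop, nothing may touch the wet green paint, and the other things on the bench stay where they are.

Things in the scene. Friction and masses are not known exactly. Their poses are not given: they have to be found in the camera images.
- track: Fixed straight track: two steel rails on a grey bed plate, rail tops 35 high, red end stops with rubber (130 wide, 66 high). Origin: on the bench, on the centre line; y runs along the track to its left end, x across it, away from the robot, z up. Stop faces at y +465 and -415 (mm): the trolley's origin can move only from y +360 to -310, where it touches them. Place and yaw vary.
- trolley: Trolley on ball-bearing wheels, moves only along the track; starts near the left end, has to go right (the track's -y). Origin: its middle, level with the bench; axes as the track's. 210 long over its two spring buffers, 112 wide, too big to grip. With the housing nominally 5 kg, hidden 0.65 to 1.45 times; rolling resistance only about 0.022 N plus 0.12 N per m/s. Contact above 40 N is a knock.
- housing: Green gearbox housing with wet paint, fixed on the trolley, not to be touched: body 96 wide (x), 88 long (y), its top flange 112 wide, 140 long, 122 to 132 above the bench, cover and bolts to 138. Origin: centre of its underside, 54 above the trolley's.
- left_buffer: Left spring buffer of the trolley, the one to push on: an orange head with black rubber face, 100 wide, from 60 to 116 above the bench. Origin: centre of the face, at the trolley's y +105 when free. It springs in by up to 30 along the track: 100 N/m, little damping (2 N per m/s), so the trolley rebounds from a hand held still, and from a steady push runs off at up to twice its speed.
- right_buffer: Right spring buffer, the one to brake on, same as the left. Origin: centre of its rubber face, at the trolley's y -105 when free. The head stands 35 out beyond the housing's flange, 5 when fully in. Let go at 0.1 m/s the trolley would run on for more than half a metre.
- pointer (a point): The middle of the trolley at the height of its two red pointers (56 above the bench); the pointers stick out at mid length on both sides of the deck, to 68 from the centre line.
- station: Drying station, fixed, its place along the track varies: a yellow line 16 wide across the track, a yellow index post 62 high on each side of it (95 from the centre line, tips at 72), and on the far side, 150 or more from the centre line, an infrared lamp on a stand, 215 high. Origin: on the bench, on the track's centre line, at the yellow line; axes as the track's.
- mark (a point): The yellow mark: point on the track's centre line at the yellow line, 56 above the bench. The job is done when pointer is at it (along the track's y).
- green_mug: Green mug, radius 40, height 95; bystander. Origin: centre of its underside.
- blue_mug: Blue mug, radius 40, height 95; bystander. Origin: centre of its underside.
- glue_bottle: Yellow glue bottle with red cap, radius 36, height 170; bystander between robot and track, to the right. Origin: centre of its underside.
- oil_bottle: Small amber bottle, radius 28, height 150; bystander. Origin: centre of its underside.
- solder_spool: Metal spool, radius 32, height 42; bystander between robot and track, to the left. Origin: centre of its underside.

How it is judged:
By the outcome, as a careful person would: the job done as asked, in the order asked, and still so for the second after the job is handed in, with the robot touching nothing.
It also fails if it takes over 38 s, if anything falls off the work surface, if the arm or the gripper's body presses on something with over 40 N, if the wrist force passes 120 N, or if a joint passes its speed limit or range.

## Working session

There is one attempt and no reset: what is moved stays moved. The work goes in short steps, Python scripts to look and compute and a shell command to move; the robot and the scene stay as the last step left them, time stands still between calls to the robot, and variables do not carry over. Pictures are saved under pics/ and viewed, at most 10 in all, crops included, and the job is handed in when it is done.

```bash
mkdir -p pics; ls; cat > h.py <<'E'
from station import *
import numpy as np, cv2
def w(cam_im,c):
    R,_=cv2.Rodrigues(np.array(cam_im["rvec"],float)); return R.T@(np.array(c)-np.array(cam_im["tvec"]).ravel())
E
python3 - <<'E'
from h import *
s=observe(); print({k:np.round(v,3).tolist() for k,v in s.items()})
for cam in ("scene","top"):
    im=get_image(cam); cv2.imwrite(f"pics/{cam}0.png",im["image"][:,:,::-1])
    for l in ("track","trolley","station","mark","pointer","left_buffer","right_buffer","green_mug","blue_mug","glue_bottle","oil_bottle","solder_spool"):
        for d in mark_of(cam,l)[:2]: print(cam,l,round(d["conf"],2),np.round(w(im,d["centre"]),4))
print(observe()["time"])
E
```

```text
pics
{'time': 0.0, 'joint_positions': [1.02, 0.124, 1.652, 0.0, 1.367, -0.083], 'qvel': [-0.001, -0.0, 0.001, 0.0, 0.001, 0.0], 'effort': [-0.0, -42.363, -36.544, -0.0, 0.007, 0.0], 'eef_pos': [0.293, 0.58, 0.23], 'orientation': [-3.14, -0.0, 2.674], 'contact_force': [0.647, -0.272, -0.034], 'torque': [0.018, 0.009, 0.035], 'grip_force': 0.0, 'finger_gap': 0.085}
scene track 0.57 [ 0.5086  0.0059 -0.0029]
scene track 0.35 [ 0.674   0.3461 -0.0024]
scene trolley 0.82 [ 0.5011  0.2787 -0.0014]
scene station 0.65 [0.6736 0.3488 0.0008]
scene mark 0.98 [ 0.512  -0.2032  0.0509]
scene pointer 0.21 [ 0.5051  0.2752 -0.0012]
scene left_buffer 0.79 [0.5014 0.3843 0.0882]
scene right_buffer 0.96 [0.5059 0.1733 0.0882]
scene right_buffer 0.2 [ 0.331  -0.3029 -0.0039]
scene green_mug 0.72 [ 0.7042  0.2063 -0.0051]
scene blue_mug 0.97 [ 0.7127  0.0641 -0.0026]
scene blue_mug 0.18 [ 0.3303 -0.2989 -0.005 ]
scene glue_bottle 0.92 [ 0.3301 -0.3009 -0.0052]
scene glue_bottle 0.74 [ 0.7036  0.2072 -0.0044]
scene oil_bottle 0.89 [0.6733 0.3482 0.0014]
top track 0.58 [0.5067 0.0089 0.0026]
top trolley 0.75 [0.5043 0.2763 0.0012]
top trolley 0.39 [0.5028 0.2744 0.0549]
top station 0.72 [ 0.506  -0.2039  0.0034]
top station 0.18 [0.297  0.2925 0.0043]
top mark 0.67 [ 0.5078 -0.2019  0.061 ]
top left_buffer 0.56 [0.5017 0.377  0.093 ]
top left_buffer 0.45 [0.5009 0.2775 0.057 ]
top right_buffer 0.89 [0.5025 0.1711 0.0949]
top right_buffer 0.4 [0.2987 0.2934 0.005 ]
top green_mug 0.57 [ 0.6972  0.2013 -0.0021]
top blue_mug 0.86 [ 0.7092  0.0635 -0.0018]
top glue_bottle 0.72 [ 0.3281 -0.3057  0.0045]
top glue_bottle 0.72 [0.5062 0.0091 0.0021]
top oil_bottle 0.61 [ 0.6753  0.3466 -0.0022]
top solder_spool 0.73 [0.294  0.2906 0.0072]
1.3
```

View pics/scene0.png

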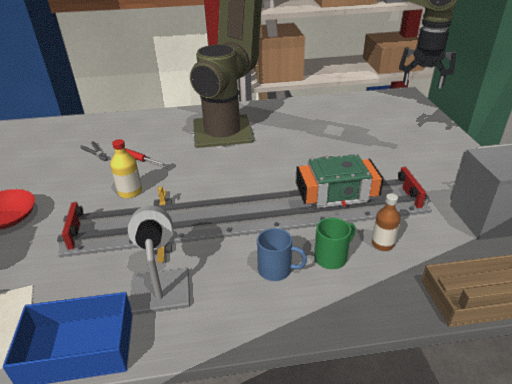

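View pics/top0.png

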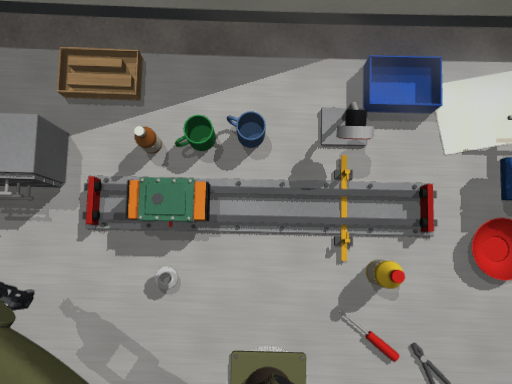

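The scene view shows the trolley at the left end (340,180), the station under the lamp (posts at 163,195 and 160,255) and clear space over the track. In the top view the trolley is at (168,200), the yellow line at column 344 and the stops at columns 93 and 427.

```bash
cat >> h.py <<'E'
def ray(im,px,z):
    K=np.array([[im["fx"],0,im["cx"]],[0,im["fy"],im["cy"]],[0,0,1.]])
    n=cv2.undistortPoints(np.array(px,float).reshape(-1,1,2),K,np.array([im["k1"],0,0,0.])).reshape(-1,2)
    R,_=cv2.Rodrigues(np.array(im["rvec"],float)); t=np.array(im["tvec"],float).ravel()
    C=-R.T@t; d=np.c_[n,np.ones(len(n))]@R
    return C+d*((z-C[2])/d[:,2])[:,None]
def mask(im,z,h,hs,s=90,v=40,x=(.43,.58),y=(-.5,.5)):
    hsv=cv2.cvtColor(im["image"],cv2.COLOR_RGB2HSV)
    m=cv2.inRange(hsv,(h,s,v),(hs,255,255))
    vv,uu=np.nonzero(m); P=ray(im,np.c_[uu,vv],z)
    k=(P[:,0]>x[0])&(P[:,0]<x[1])&(P[:,1]>y[0])&(P[:,1]<y[1])
    return uu[k],vv[k],P[k]
def trolley(im,z=.132):
    """top camera: flange ends (left,right) and their middle, world y"""
    u,v,P=mask(im,z,60,95,60,30)
    L,R=[],[]
    for r in np.unique(v):
        k=v==r
        if k.sum()>8: L.append(P[k,1].max()); R.append(P[k,1].min())
    # half-pixel outward
    a,b=np.median(L),np.median(R); return a,b,(a+b)/2,P[:,0].mean(),len(u)
E
python3 - <<'E'
from h import *
im=get_image("top")
R,_=cv2.Rodrigues(np.array(im["rvec"])); print("C",-R.T@np.array(im["tvec"]).ravel())
print("trolley",np.round(trolley(im),4))
for y in ((.42,.52),(-.5,-.35)):
    u,v,P=mask(im,.066,0,8,120,60,(.4,.6),y); w1=P[:,:2]; print("red stop",len(u),w1.mean(0).round(4),w1.min(0).round(4),w1.max(0).round(4))
for y in ((.30,.42),(.12,.24)):
    u,v,P=mask(im,.116,8,18,150,100,(.4,.6),y); w1=P[:,:2]; print("orange",len(u),w1.mean(0).round(4),w1.min(0).round(4),w1.max(0).round(4))
for z in (0.002,.036,.072):
    u,v,P=mask(im,z,20,32,120,80,(.36,.65),(-.3,-.1))
    for a,b in ((.36,.45),(.45,.56),(.56,.65)):
        k=(P[:,0]>a)&(P[:,0]<b); print("yellow z",z,a,k.sum(),P[k,:2].mean(0).round(4))
E
```

```text
C [0.3893826  0.05219827 1.23435021]
trolley [3.428e-01 2.074e-01 2.751e-01 5.029e-01 2.157e+03]
red stop 418 [0.5016 0.4872] [0.4369 0.4671] [0.567  0.5001]
red stop 267 [ 0.5076 -0.4275] [ 0.4427 -0.4352] [ 0.5708 -0.4199]
orange 386 [0.5023 0.3629] [0.4527 0.3501] [0.5523 0.3758]
orange 425 [0.5035 0.1915] [0.4546 0.1771] [0.554  0.2061]
yellow z 0.002 0.36 204 [ 0.4068 -0.2098]
yellow z 0.002 0.45 142 [ 0.5026 -0.208 ]
yellow z 0.002 0.56 196 [ 0.6051 -0.2086]
yellow z 0.036 0.36 214 [ 0.4058 -0.2026]
yellow z 0.036 0.45 144 [ 0.5033 -0.2008]
yellow z 0.036 0.56 205 [ 0.6038 -0.2014]
yellow z 0.072 0.36 220 [ 0.4065 -0.1949]
yellow z 0.072 0.45 150 [ 0.5064 -0.1931]
yellow z 0.072 0.56 195 [ 0.6004 -0.1938]
```

```bash
python3 -m jog '[{"travel":[0,0,0],"rot":[0,0,8.5],"fingers":1},{"travel":[0,0,0],"rot":[0,0,17],"fingers":1},{"travel":[0,0,0],"rot":[0,0,25.5],"fingers":1},{"travel":[0,0,0],"rot":[0,0,34],"fingers":1},{"travel":[0,0,0],"rot":[0,0,42.5],"fingers":1}]'
```

```text
time: 1.85
eef_pos: [0.2931, 0.5801, 0.2313]
orientation: [-3.142, -0.0, 1.926]
contact_force: [0.1, -0.1, 0.3]
finger_gap: 0.0122
grip_force: 0.0
```

```bash
python3 - <<'E'
import cv2,numpy as np
t=cv2.imread("pics/top0.png")[145:270,310:385]; s=cv2.imread("pics/scene0.png")[175:275,110:210]
a=cv2.resize(t,None,fx=4.4,fy=4.4,interpolation=cv2.INTER_CUBIC); b=cv2.resize(s,None,fx=4.4,fy=4.4,interpolation=cv2.INTER_CUBIC)
o=np.zeros((550,800,3),np.uint8); o[:a.shape[0],:a.shape[1]]=a[:550]; o[:b.shape[0],340:340+b.shape[1]]=b[:550]
cv2.imwrite("pics/crop1.png",o)
E
```

```text
(no output)
```

View pics/crop1.png

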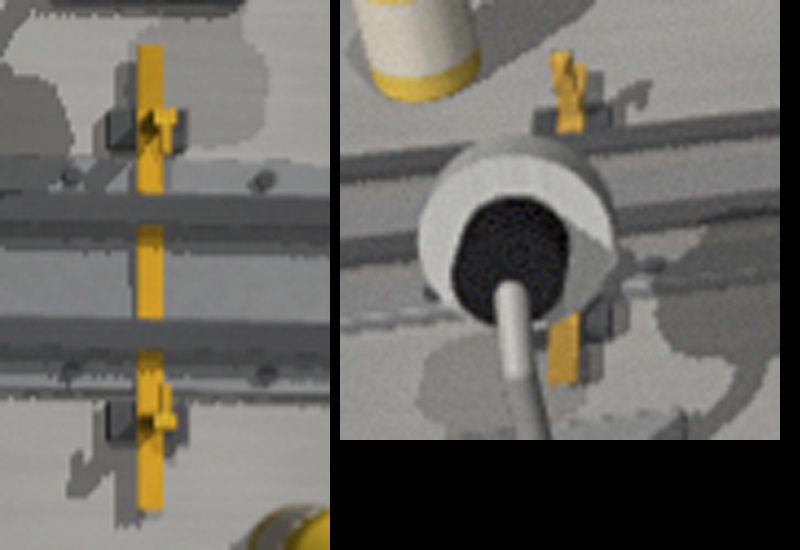

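The posts stand on the yellow line (top column 344; tips about column 348), which puts the mark at y ≈ -0.204.

```bash
python3 -m jog '[{"travel":[-37,24,0],"rot":[0,0,7],"fingers":1},{"travel":[-74,48,10],"rot":[0,0,14],"fingers":1},{"travel":[-111,72,20],"rot":[0,0,20.35],"fingers":1},{"travel":[-148,96,30],"rot":[0,0,20.35],"fingers":1},{"travel":[-185,120,40],"rot":[0,0,20.35],"fingers":1}]'
```

```text
time: 2.35
eef_pos: [0.472, 0.4484, 0.1912]
orientation: [3.141, -0.0, 1.577]
contact_force: [-0.4, 1.5, 0.3]
finger_gap: 0.0
grip_force: 0.0
```

```bash
python3 -m jog '[{"travel":[-28,33,10],"rot":[0,0,0],"fingers":1},{"travel":[-28,33,55],"rot":[0,0,0],"fingers":1},{"travel":[-28,33,95],"rot":[0,0,0],"fingers":1},{"travel":[-28,33,106],"rot":[0,0,0],"fingers":1}]'
python3 - <<'E'
from h import *
im=get_image("top"); print(np.round(trolley(im),4)); cv2.imwrite("pics/t1.png",im["image"][:,:,::-1])
print(np.round(w(im,mark_of("top","left_buffer")[0]["centre"]),4),np.round(observe()["eef_pos"],4))
E
```

```text
time: 2.75
eef_pos: [0.5013, 0.4191, 0.0795]
orientation: [-3.134, 0.005, 1.576]
contact_force: [-0.7, 0.3, 0.4]
finger_gap: -0.0
grip_force: 0.0
[3.428e-01 2.075e-01 2.751e-01 5.028e-01 2.159e+03]
[0.5051 0.3775 0.0901] [0.5025 0.4208 0.0828]
```

View pics/t1.png

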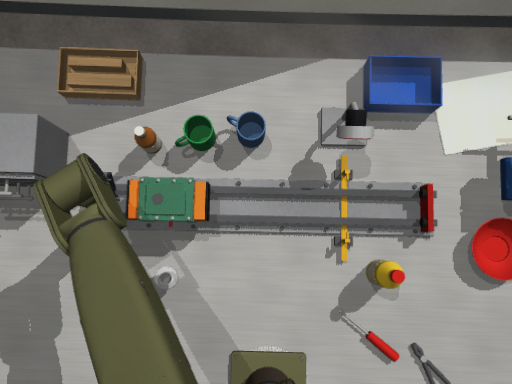

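```bash
python3 -m jog '[{"travel":[-10,0,-6],"rot":[0,0,0],"fingers":1},{"travel":[-18,0,-6],"rot":[0,0,0],"fingers":1},{"travel":[-24,0,-6],"rot":[0,0,0],"fingers":1},{"travel":[-30,0,-6],"rot":[0,0,0],"fingers":1},{"travel":[-36,0,-6],"rot":[0,0,0],"fingers":1}]'
python3 -m jog '[{"travel":[-6,0,0],"rot":[0,0,0],"fingers":1},{"travel":[-12,0,0],"rot":[0,0,0],"fingers":1},{"travel":[-18,0,0],"rot":[0,0,0],"fingers":1},{"travel":[-24,0,0],"rot":[0,0,0],"fingers":1},{"travel":[-30,0,0],"rot":[0,0,0],"fingers":1}]'
python3 - <<'E'
from h import *
im=get_image("top"); print(observe()["time"],np.round(trolley(im),4),observe()["eef_pos"])
E
```

```text
time: 3.35
eef_pos: [0.5045, 0.3854, 0.0923]
orientation: [3.14, -0.001, 1.577]
contact_force: [0.4, 1.0, 0.7]
finger_gap: -0.0001
grip_force: 0.4
time: 3.85
eef_pos: [0.5042, 0.3551, 0.0911]
orientation: [-3.141, 0.0, 1.577]
contact_force: [0.2, 1.0, 0.7]
finger_gap: 0.0002
grip_force: 0.2
3.9 [3.092e-01 1.741e-01 2.416e-01 5.032e-01 2.138e+03] [0.50414031 0.35419177 0.09090501]
```

```bash
python3 -m jog '[{"travel":[-6,0,0],"rot":[0,0,0],"fingers":1},{"travel":[-10,0,0],"rot":[0,0,0],"fingers":1}]'
python3 - <<'E'
from h import *
for i in range(3):
    t=observe()["time"]; im=get_image("top"); print(t,np.round(trolley(im),4),observe()["eef_pos"])
E
```

```text
time: 4.1
eef_pos: [0.5042, 0.345, 0.091]
orientation: [-3.141, 0.001, 1.577]
contact_force: [-0.1, -0.5, -0.5]
finger_gap: 0.0001
grip_force: 0.0
4.1 [2.818e-01 1.466e-01 2.142e-01 5.033e-01 2.136e+03] [0.50423036 0.34464342 0.09099247]
4.15 [2.762e-01 1.410e-01 2.086e-01 5.034e-01 2.135e+03] [0.50426293 0.34506904 0.09107674]
4.2 [2.709e-01 1.357e-01 2.033e-01 5.034e-01 2.144e+03] [0.50432717 0.34537604 0.09119154]
```

```bash
python3 -m jog '[{"travel":[0,0,-48],"rot":[0,0,0],"fingers":1},{"travel":[-5,0,-95],"rot":[0,0,0],"fingers":1},{"travel":[-50,0,-105],"rot":[0,0,0],"fingers":1},{"travel":[-100,0,-105],"rot":[0,0,0],"fingers":1},{"travel":[-150,0,-105],"rot":[0,0,0],"fingers":1}]'
python3 -m jog '[{"travel":[-50,0,0],"rot":[0,0,0],"fingers":1},{"travel":[-100,0,0],"rot":[0,0,0],"fingers":1},{"travel":[-150,0,0],"rot":[0,0,0],"fingers":1},{"travel":[-200,0,0],"rot":[0,0,0],"fingers":1},{"travel":[-250,0,0],"rot":[0,0,0],"fingers":1}]'
python3 - <<'E'
from h import *
s=observe(); im=get_image("top"); print(s["time"],np.round(trolley(im),4),s["eef_pos"])
cv2.imwrite("pics/t2.png",im["image"][:,:,::-1])
E
```

```text
time: 4.75
eef_pos: [0.5055, 0.1948, 0.1976]
orientation: [3.139, -0.0, 1.579]
contact_force: [1.2, -0.3, -0.0]
finger_gap: -0.0001
grip_force: 0.0
time: 5.25
eef_pos: [0.5066, -0.0561, 0.1967]
orientation: [3.141, 0.0, 1.577]
contact_force: [0.9, -0.3, -0.2]
finger_gap: 0.0001
grip_force: 0.0
5.25 [1.611e-01 2.630e-02 9.370e-02 5.037e-01 2.128e+03] [ 0.50657942 -0.05608442  0.19666712]
```

```bash
python3 -m jog '[{"travel":[-50,0,0],"rot":[0,0,0],"fingers":1},{"travel":[-100,0,0],"rot":[0,0,0],"fingers":1},{"travel":[-150,0,30],"rot":[0,0,0],"fingers":1},{"travel":[-190,0,60],"rot":[0,0,0],"fingers":1},{"travel":[-200,0,105],"rot":[0,0,0],"fingers":1}]'
python3 - <<'E'
from h import *
for i in range(2):
    s=observe(); im=get_image("top"); print(s["time"],np.round(trolley(im),4),s["eef_pos"])
cv2.imwrite("pics/t2.png",im["image"][:,:,::-1])
E
```

```text
time: 5.8
eef_pos: [0.5104, -0.258, 0.0964]
orientation: [3.134, 0.005, 1.574]
contact_force: [0.6, -0.0, 0.8]
finger_gap: 0.0002
grip_force: 0.0
5.8 [ 1.069e-01 -2.780e-02  3.960e-02  5.039e-01  2.126e+03] [ 0.51043446 -0.25800172  0.09639245]
5.85 [ 1.019e-01 -3.280e-02  3.450e-02  5.040e-01  2.127e+03] [ 0.50424386 -0.25507928  0.08492881]
```

View pics/t2.png

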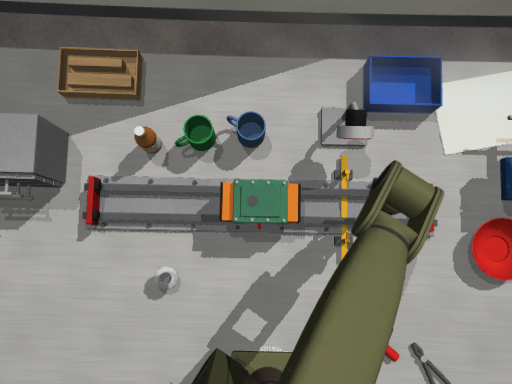

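```bash
python3 -m jog '[{"travel":[-2,0,-3],"rot":[0,0,0],"fingers":1},{"travel":[-4,0,-5],"rot":[0,0,0],"fingers":1},{"travel":[-6,0,-5],"rot":[0,0,0],"fingers":1},{"travel":[-8,0,-5],"rot":[0,0,0],"fingers":1},{"travel":[-10,0,-5],"rot":[0,0,0],"fingers":1}]'
python3 -m jog '[{"travel":[0,0,0],"rot":[0,0,0],"fingers":1},{"travel":[0,0,0],"rot":[0,0,0],"fingers":1},{"travel":[0,0,0],"rot":[0,0,0],"fingers":1},{"travel":[0,0,0],"rot":[0,0,0],"fingers":1},{"travel":[0,0,0],"rot":[0,0,0],"fingers":1}]'
python3 - <<'E'
from h import *
for i in range(2):
    s=observe(); im=get_image("top"); print(s["time"],np.round(trolley(im),4),s["eef_pos"])
E
```

```text
time: 6.4
eef_pos: [0.5088, -0.2635, 0.1003]
orientation: [3.14, 0.001, 1.578]
contact_force: [0.0, 0.5, 0.5]
finger_gap: -0.0
grip_force: 0.0
time: 6.9
eef_pos: [0.508, -0.2634, 0.0987]
orientation: [-3.141, -0.0, 1.577]
contact_force: [0.8, -0.4, -0.7]
finger_gap: -0.0002
grip_force: 0.0
6.9 [ 3.700e-03 -1.304e-01 -6.340e-02  5.047e-01  2.130e+03] [ 0.50801889 -0.26342366  0.09865694]
6.95 [-4.000e-04 -1.355e-01 -6.790e-02  5.046e-01  2.145e+03] [ 0.5080114  -0.26341811  0.09866331]
```

```bash
python3 -m jog '[{"travel":[-1,0,2],"rot":[0,0,0],"fingers":1},{"travel":[-2.5,0,4],"rot":[0,0,0],"fingers":1},{"travel":[-4.5,0,6],"rot":[0,0,0],"fingers":1},{"travel":[-6.5,0,6],"rot":[0,0,0],"fingers":1},{"travel":[-9,0,6],"rot":[0,0,0],"fingers":1}]'
python3 -m jog '[{"travel":[-2.5,0,0],"rot":[0,0,0],"fingers":1},{"travel":[-5,0,0],"rot":[0,0,0],"fingers":1},{"travel":[-8,0,0],"rot":[0,0,0],"fingers":1},{"travel":[-11.5,0,0],"rot":[0,0,0],"fingers":1},{"travel":[-15.1,0,0],"rot":[0,0,0],"fingers":1}]'
python3 -m jog '[{"travel":[-3.6,0,0],"rot":[0,0,0],"fingers":1},{"travel":[-7.2,0,0],"rot":[0,0,0],"fingers":1},{"travel":[-10.8,0,0],"rot":[0,0,0],"fingers":1},{"travel":[-14.4,0,0],"rot":[0,0,0],"fingers":1},{"travel":[-18,0,0],"rot":[0,0,0],"fingers":1}]'
python3 - <<'E'
from h import *
s=observe(); im=get_image("top"); print(s["time"],np.round(trolley(im),4),s["eef_pos"])
E
python3 -m jog '[{"travel":[-3.6,0,0],"rot":[0,0,0],"fingers":1},{"travel":[-7.2,0,0],"rot":[0,0,0],"fingers":1},{"travel":[-10.8,0,0],"rot":[0,0,0],"fingers":1}]'
python3 - <<'E'
from h import *
for i in range(2):
    s=observe(); im=get_image("top"); print(s["time"],np.round(trolley(im),4),s["eef_pos"])
cv2.imwrite("pics/t3.png",im["image"][:,:,::-1])
E
```

```text
time: 7.5
eef_pos: [0.5081, -0.2726, 0.0926]
orientation: [-3.141, -0.0, 1.577]
contact_force: [0.3, 0.3, 0.2]
finger_gap: 0.0004
grip_force: 0.0
time: 8.0
eef_pos: [0.5083, -0.2879, 0.0928]
orientation: [3.142, 0.0, 1.577]
contact_force: [0.4, -0.9, 0.2]
finger_gap: -0.0002
grip_force: 0.0
time: 8.5
eef_pos: [0.5083, -0.306, 0.0928]
orientation: [3.142, 0.0, 1.577]
contact_force: [-0.0, -0.6, -0.7]
finger_gap: 0.0001
grip_force: 0.4
8.5 [-1.303e-01 -2.659e-01 -1.981e-01  5.060e-01  2.156e+03] [ 0.50833041 -0.30603404  0.09278287]
time: 8.85
eef_pos: [0.5084, -0.3166, 0.0928]
orientation: [-3.142, -0.0, 1.577]
contact_force: [-0.3, -0.7, 0.2]
finger_gap: 0.0002
grip_force: 0.2
8.85 [-1.380e-01 -2.736e-01 -2.058e-01  5.060e-01  2.157e+03] [ 0.50839791 -0.31660676  0.09276135]
8.9 [-1.380e-01 -2.736e-01 -2.058e-01  5.059e-01  2.163e+03] [ 0.50841082 -0.31708689  0.0928388 ]
```

```bash
python3 -m jog '[{"travel":[-15,0,0],"rot":[0,0,0],"fingers":1},{"travel":[-20,0,0],"rot":[0,0,0],"fingers":1}]'
python3 - <<'E'
from h import *
for i in range(4):
    s=observe(); im=get_image("top"); print(s["time"],np.round(trolley(im),4),s["eef_pos"])
cv2.imwrite("pics/t3.png",im["image"][:,:,::-1])
E
```

```text
time: 9.15
eef_pos: [0.5086, -0.3377, 0.093]
orientation: [3.141, 0.001, 1.576]
contact_force: [0.4, 0.6, -0.6]
finger_gap: -0.0
grip_force: 0.0
9.15 [-1.355e-01 -2.710e-01 -2.032e-01  5.056e-01  2.156e+03] [ 0.50863849 -0.33767985  0.09298291]
9.2 [-1.330e-01 -2.685e-01 -2.007e-01  5.058e-01  2.160e+03] [ 0.50859905 -0.33806978  0.09299062]
9.25 [-1.329e-01 -2.685e-01 -2.007e-01  5.060e-01  2.157e+03] [ 0.50852723 -0.33741863  0.09287564]
9.3 [-1.329e-01 -2.685e-01 -2.007e-01  5.058e-01  2.170e+03] [ 0.50845749 -0.33692586  0.09276488]
```

View pics/t3.png

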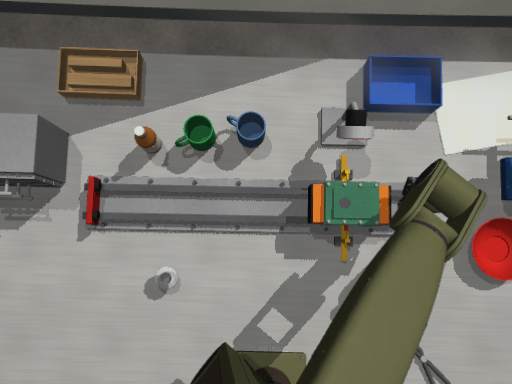

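```bash
cat >> h.py <<'E'
def sub(im,z=.132):
    """sub-pixel flange ends from the orange/green hue step"""
    I=im["image"].astype(float); g=I[:,:,1]-I[:,:,0]
    u,v,P=mask(im,z,60,95,60,30); v0,v1=np.percentile(v,15),np.percentile(v,85)
    out=[]
    for side in (0,1):
        e=[]
        for r in range(int(v0),int(v1)+1):
            us=u[v==r]
            if len(us)<20: continue
            c=us.min() if side==0 else us.max(); s=-1 if side==0 else 1
            a=g[r,c-3*s]; b=g[r,c+3*s]; x=np.array([c+k*s for k in range(-3,4)])
            f=np.clip((g[r,x]-b)/(a-b+1e-9),0,1).sum()-.5   # pixels still green past c-3s
            e.append((c-3*s+s*f,r))
        out.append(np.median(ray(im,e,z)[:,1]))
    return out[0],out[1],sum(out)/2
E
python3 -m jog '[{"travel":[0,0,-50],"rot":[0,0,0],"fingers":1},{"travel":[0,0,-105],"rot":[0,0,0],"fingers":1},{"travel":[0,0,-105],"rot":[0,0,0],"fingers":1}]'
python3 - <<'E'
from h import *
s=observe(); im=get_image("top"); print(s["time"],np.round(trolley(im),4),np.round(sub(im),4))
E
python3 -m jog '[{"travel":[0,0,0],"rot":[0,0,0],"fingers":1},{"travel":[0,0,0],"rot":[0,0,0],"fingers":1},{"travel":[0,0,0],"rot":[0,0,0],"fingers":1},{"travel":[0,0,0],"rot":[0,0,0],"fingers":1},{"travel":[0,0,0],"rot":[0,0,0],"fingers":1}]'
python3 - <<'E'
from h import *
s=observe(); im=get_image("top"); print(s["time"],np.round(trolley(im),4),np.round(sub(im),4))
E
```

```text
time: 9.65
eef_pos: [0.5118, -0.3386, 0.2065]
orientation: [3.131, 0.008, 1.577]
contact_force: [0.1, -0.9, 0.1]
finger_gap: -0.0001
grip_force: 0.0
9.65 [-1.280e-01 -2.634e-01 -1.957e-01  5.058e-01  2.150e+03] [-0.1262 -0.2671 -0.1967]
time: 10.2
eef_pos: [0.5082, -0.3361, 0.1967]
orientation: [-3.14, -0.001, 1.577]
contact_force: [1.2, 0.5, 0.6]
finger_gap: -0.0001
grip_force: 0.0
10.2 [-1.228e-01 -2.583e-01 -1.906e-01  5.058e-01  2.155e+03] [-0.1213 -0.262  -0.1917]
```

```bash
python3 -m jog '[{"travel":[50,0,0],"rot":[0,0,0],"fingers":1},{"travel":[100,0,0],"rot":[0,0,0],"fingers":1},{"travel":[150,0,0],"rot":[0,0,0],"fingers":1},{"travel":[200,0,0],"rot":[0,0,0],"fingers":1},{"travel":[250,0,0],"rot":[0,0,0],"fingers":1}]'
python3 -m jog '[{"travel":[40,-2,0],"rot":[0,0,0],"fingers":1},{"travel":[60,-2,0],"rot":[0,0,0],"fingers":1},{"travel":[60,-2,50],"rot":[0,0,0],"fingers":1},{"travel":[60,-2,95],"rot":[0,0,0],"fingers":1},{"travel":[60,-2,105],"rot":[0,0,0],"fingers":1}]'
python3 - <<'E'
from h import *
s=observe(); im=get_image("top"); print(s["time"],np.round(trolley(im),4),np.round(sub(im),4),s["eef_pos"])
cv2.imwrite("pics/t4.png",im["image"][:,:,::-1])
E
python3 -m jog '[{"travel":[0,0,0],"rot":[0,0,0],"fingers":1},{"travel":[0,0,0],"rot":[0,0,0],"fingers":1},{"travel":[0,0,0],"rot":[0,0,0],"fingers":1}]'
python3 - <<'E'
from h import *
s=observe(); im=get_image("top"); print(s["time"],np.round(trolley(im),4),np.round(sub(im),4),s["eef_pos"])
cv2.imwrite("pics/t4.png",im["image"][:,:,::-1])
im=get_image("scene"); cv2.imwrite("pics/s4.png",im["image"][:,:,::-1])
for l in ("pointer","trolley","mark"):
  for c in ("top","scene"):
    im=get_image(c) if l=="pointer" else im
    for d in mark_of(c,l)[:1]: print(c,l,round(d["conf"],2),np.round(d["centre"],3))
E
```

```text
time: 10.75
eef_pos: [0.5067, -0.0846, 0.1978]
orientation: [3.141, -0.0, 1.576]
contact_force: [0.5, 0.2, -0.8]
finger_gap: -0.0002
grip_force: 0.0
time: 11.25
eef_pos: [0.5004, -0.0254, 0.0872]
orientation: [-3.132, -0.002, 1.578]
contact_force: [-0.9, 0.4, -0.8]
finger_gap: 0.0
grip_force: 0.0
11.25 [-1.276e-01 -2.532e-01 -1.904e-01  5.051e-01  2.013e+03] [-0.1254 -0.2562 -0.1908] [ 0.50044009 -0.02539557  0.08724285]
time: 11.6
eef_pos: [0.5066, -0.0269, 0.0955]
orientation: [3.137, 0.001, 1.577]
contact_force: [-0.3, 0.6, 0.2]
finger_gap: 0.0001
grip_force: 0.0
11.6 [-1.302e-01 -2.532e-01 -1.917e-01  5.051e-01  1.974e+03] [-0.1271 -0.2554 -0.1912] [ 0.50659499 -0.02690364  0.09554412]
top pointer 0.62 [-0.25   0.21   1.215]
scene pointer 0.73 [-0.243  0.023  1.161]
top trolley 0.79 [0.233 0.015 1.238]
scene trolley 0.94 [-0.242  0.071  1.191]
```

View pics/t4.png

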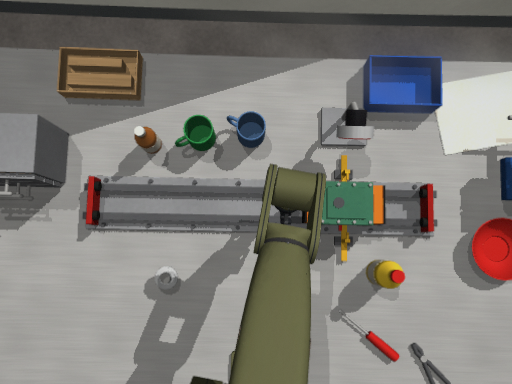

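```bash
python3 -m jog '[{"travel":[-12,0,0],"rot":[0,0,0],"fingers":1},{"travel":[-23,0,0],"rot":[0,0,0],"fingers":1},{"travel":[-31,0,0],"rot":[0,0,0],"fingers":1},{"travel":[-36,0,0],"rot":[0,0,0],"fingers":1},{"travel":[-38,0,0],"rot":[0,0,0],"fingers":1}]'
python3 -m jog '[{"travel":[-0.7,0,0],"rot":[0,0,0],"fingers":1},{"travel":[-1.4,0,0],"rot":[0,0,0],"fingers":1},{"travel":[-2.1,0,0],"rot":[0,0,0],"fingers":1},{"travel":[-2.8,0,0],"rot":[0,0,0],"fingers":1},{"travel":[-3.5,0,0],"rot":[0,0,0],"fingers":1}]'
python3 -m jog '[{"travel":[-0.7,0,0],"rot":[0,0,0],"fingers":1},{"travel":[-1.4,0,0],"rot":[0,0,0],"fingers":1},{"travel":[-2.1,0,0],"rot":[0,0,0],"fingers":1},{"travel":[-2.8,0,0],"rot":[0,0,0],"fingers":1},{"travel":[-3.5,0,0],"rot":[0,0,0],"fingers":1}]'
python3 - <<'E'
from h import *
s=observe(); im=get_image("top"); a=trolley(im);b=sub(im);print(s["time"],round(a[1]+.0677,4),round(b[1]+.0704,4),s["eef_pos"])
E
python3 -m jog '[{"travel":[-0.7,0,0],"rot":[0,0,0],"fingers":1},{"travel":[-1.4,0,0],"rot":[0,0,0],"fingers":1},{"travel":[-2.1,0,0],"rot":[0,0,0],"fingers":1}]'
python3 - <<'E'
from h import *
s=observe(); im=get_image("top"); a=trolley(im);b=sub(im);print(s["time"],round(a[1]+.0677,4),round(b[1]+.0704,4),s["eef_pos"])
E
```

```text
time: 12.6
eef_pos: [0.5048, -0.0652, 0.0928]
orientation: [-3.142, -0.0, 1.576]
contact_force: [-0.2, 0.4, -0.3]
finger_gap: 0.0002
grip_force: 0.0
time: 13.1
eef_pos: [0.5049, -0.0678, 0.0928]
orientation: [3.142, 0.0, 1.577]
contact_force: [0.2, -1.1, 1.1]
finger_gap: 0.0003
grip_force: 0.0
time: 13.6
eef_pos: [0.5049, -0.0714, 0.0928]
orientation: [3.142, -0.0, 1.577]
contact_force: [-0.5, 0.4, -0.8]
finger_gap: 0.0002
grip_force: 0.1
13.6 -0.1855 -0.1859 [ 0.50493453 -0.07144605  0.0927813 ]
time: 13.95
eef_pos: [0.5049, -0.0736, 0.0928]
orientation: [3.142, 0.0, 1.577]
contact_force: [1.0, 0.6, 0.0]
finger_gap: -0.0001
grip_force: 0.0
13.95 -0.1906 -0.1897 [ 0.50493017 -0.07357531  0.09278785]
```

```bash
python3 -m jog '[{"travel":[4,0,0],"rot":[0,0,0],"fingers":1},{"travel":[15,0,0],"rot":[0,0,0],"fingers":1},{"travel":[40,0,-30],"rot":[0,0,0],"fingers":1},{"travel":[80,0,-70],"rot":[0,0,0],"fingers":1},{"travel":[120,0,-110],"rot":[0,0,0],"fingers":1}]'
python3 - <<'E'
from h import *
s=observe(); im=get_image("top"); print(s["time"],np.round(trolley(im),4),np.round(sub(im),4),s["eef_pos"])
E
python3 -m jog '[{"travel":[0,0,0],"rot":[0,0,0],"fingers":1},{"travel":[0,0,0],"rot":[0,0,0],"fingers":1},{"travel":[0,0,0],"rot":[0,0,0],"fingers":1},{"travel":[0,0,0],"rot":[0,0,0],"fingers":1},{"travel":[0,0,0],"rot":[0,0,0],"fingers":1}]'
python3 - <<'E'
from h import *
s=observe(); im=get_image("top"); print(s["time"],np.round(trolley(im),4),np.round(sub(im),4),s["eef_pos"])
E
```

```text
time: 14.5
eef_pos: [0.5035, 0.0388, 0.1942]
orientation: [-3.141, -0.0, 1.576]
contact_force: [1.6, -0.6, 0.3]
finger_gap: 0.0001
grip_force: 0.0
14.5 [-1.278e-01 -2.634e-01 -1.956e-01  5.056e-01  2.176e+03] [-0.1252 -0.2658 -0.1955] [0.50351291 0.03884753 0.194204  ]
time: 15.05
eef_pos: [0.5037, 0.0366, 0.1922]
orientation: [-3.139, -0.0, 1.576]
contact_force: [-0.2, 0.6, 0.4]
finger_gap: 0.0002
grip_force: 0.0
15.05 [-1.329e-01 -2.684e-01 -2.006e-01  5.055e-01  2.156e+03] [-0.1295 -0.2702 -0.1998] [0.50366003 0.03664146 0.19220058]
```

```bash
python3 -m jog '[{"travel":[30,0,0],"rot":[0,0,0],"fingers":1},{"travel":[60,0,0],"rot":[0,0,0],"fingers":1},{"travel":[60,0,0],"rot":[0,0,0],"fingers":1},{"travel":[60,0,0],"rot":[0,0,0],"fingers":1},{"travel":[60,0,0],"rot":[0,0,0],"fingers":1}]'
python3 -m jog '[{"travel":[0,0,0],"rot":[0,0,0],"fingers":1},{"travel":[0,0,0],"rot":[0,0,0],"fingers":1},{"travel":[0,0,0],"rot":[0,0,0],"fingers":1},{"travel":[0,0,0],"rot":[0,0,0],"fingers":1},{"travel":[0,0,0],"rot":[0,0,0],"fingers":1}]'
cat > look.py <<'E'
from h import *
import sys
s=observe(); im=get_image("top"); print(s["time"],np.round(trolley(im),4),np.round(sub(im),4))
for l in ("pointer","mark","trolley","station"):
    for d in mark_of("top",l)[:1]: print("top",l,round(d["conf"],2),np.round(w(im,d["centre"]),4))
t=im["image"][150:260,300:400,::-1]
im=get_image("scene")
for l in ("pointer","mark","trolley","station"):
    for d in mark_of("scene",l)[:1]: print("scene",l,round(d["conf"],2),np.round(w(im,d["centre"]),4))
q=im["image"][170:270,120:220,::-1]
a=cv2.resize(t,None,fx=5,fy=5,interpolation=cv2.INTER_CUBIC); b=cv2.resize(q,None,fx=3,fy=3,interpolation=cv2.INTER_CUBIC)
o=np.zeros((550,800,3),np.uint8); o[:550,:500]=a; o[:300,500:]=b
cv2.imwrite("pics/"+sys.argv[1],o)
E
python3 look.py c5.png
```

```text
time: 15.6
eef_pos: [0.5039, 0.0965, 0.1932]
orientation: [-3.141, 0.0, 1.576]
contact_force: [-0.8, 0.3, -0.1]
finger_gap: 0.0003
grip_force: 0.0
time: 16.1
eef_pos: [0.5039, 0.0971, 0.1935]
orientation: [3.142, 0.0, 1.577]
contact_force: [0.1, 0.0, 0.1]
finger_gap: -0.0001
grip_force: 0.0
16.1 [-1.355e-01 -2.711e-01 -2.033e-01  5.058e-01  2.165e+03] [-0.1335 -0.2742 -0.2039]
top trolley 0.63 [ 0.5054 -0.2061  0.0029]
scene pointer 0.66 [ 0.5065 -0.2051  0.0572]
scene trolley 0.79 [ 0.5098 -0.2015 -0.0036]
```

View pics/c5.png

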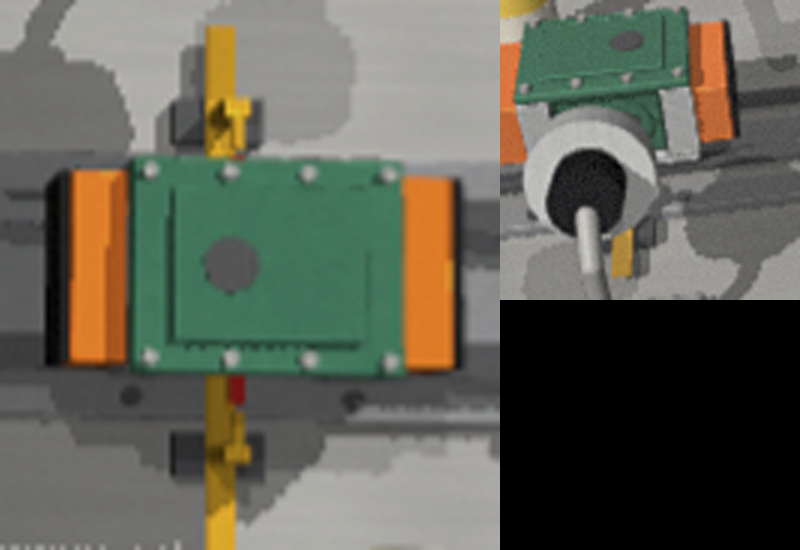

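The red pointer (crop column 237) lines up with the yellow post tip at about column 238. I'll check that the trolley is at rest, then hand in.

```bash
python3 -m jog '[{"travel":[0,0,0],"rot":[0,0,0],"fingers":1},{"travel":[0,0,0],"rot":[0,0,0],"fingers":1},{"travel":[0,0,0],"rot":[0,0,0],"fingers":1},{"travel":[0,0,0],"rot":[0,0,0],"fingers":1},{"travel":[0,0,0],"rot":[0,0,0],"fingers":1}]'
python3 -m jog '[{"travel":[0,0,0],"rot":[0,0,0],"fingers":1},{"travel":[0,0,0],"rot":[0,0,0],"fingers":1},{"travel":[0,0,0],"rot":[0,0,0],"fingers":1},{"travel":[0,0,0],"rot":[0,0,0],"fingers":1},{"travel":[0,0,0],"rot":[0,0,0],"fingers":1}]'
python3 look.py c6.png; python3 - <<'E'
from h import *
im=get_image("top")
# red pointer on the near side, post tip, yellow line
u,v,P=mask(im,.056,0,8,100,60,(.42,.46),(-.23,-.18)); print("red",len(u),u.mean(),v.mean(),P.mean(0) if len(u) else 0)
print("line at z=.005/.01",ray(im,[[344,250]],.005)[0],ray(im,[[344,250]],.01)[0],"tip .068",ray(im,[[347.7,237]],.068)[0])
E
```

```text
time: 17.1
eef_pos: [0.5039, 0.0972, 0.1935]
orientation: [3.142, -0.0, 1.577]
contact_force: [-0.7, -0.1, -0.7]
finger_gap: -0.0001
grip_force: 0.0
time: 17.6
eef_pos: [0.5039, 0.0972, 0.1935]
orientation: [-3.142, 0.0, 1.577]
contact_force: [-0.7, -0.1, 0.7]
finger_gap: 0.0
grip_force: 0.0
17.6 [-1.355e-01 -2.711e-01 -2.033e-01  5.057e-01  2.166e+03] [-0.1339 -0.2743 -0.2041]
top mark 0.6 [ 0.5072 -0.3126  0.0935]
scene pointer 0.75 [ 0.5025 -0.2057  0.0555]
scene mark 0.27 [ 0.5087 -0.3074  0.089 ]
scene trolley 0.66 [ 5.101e-01 -2.059e-01  3.000e-04]
red 17 347.05882352941177 227.35294117647058 [ 0.44675824 -0.20637554  0.056     ]
line at z=.005/.01 [ 0.3849927  -0.20916766  0.005     ] [ 0.38501055 -0.20810464  0.01      ] tip .068 [ 0.42026885 -0.20556728  0.068     ]
```

```bash
python3 -c "
from station import *
print(close_job())"
```

```text
the job is handed in; nothing more can be done
None
```

The job is handed in at about 17.7 s: the trolley stands still and untouched, its red pointers within about 2 mm of the yellow mark by the top camera; after the catch on the right buffer it rolled back about 2 cm, so I gave it one more soft push on the left buffer.

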